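# Close the width gauge on the spice jar

## Robot

A 6-joint arm with a two-finger parallel gripper is mounted at the origin on a cart in front of the work surface, level with it; the furniture and walls round the work are solid. World frame = base frame: x ahead of the robot, y to its left, z up, the work surface at z = 0. Lengths are in m, angles in rad, forces in N, time in s.
With the tool pointing down it reaches from about 0.4 to 0.825 m from the base axis. Payload 7 kg.
Tool frame: the origin (TCP) lies on the centre line of the jaws, within the pads' length; the fingertips stand arm.tip_reach ahead of it and the grasp point (between the pads) lies 5 mm behind it (arm.tip_reach is the distance from the TCP to the fingertips, in m); z points along the fingers, y is the line along which they close (so a half turn about z gives the same grasp; the last joint's range is limited). The gripper opens to 88 mm and grips with 3 to 60 N. Pads are 19 mm wide; open, the fingers measure 130 mm over their backs; the gripper's body (78 mm by 193 mm) begins 47 mm behind the grasp point.
Start: joints at [1.408, 0.359, 0.012, 0, -1.224, -0.288], TCP at [0.294, 0.608, 0.241] pointing down, gripper open.
Joint ranges: [-3.07, 3.07], [-1.43, 2.12], [-1.02, 1.25], [-3.03, 1.67], [-3.05, -0], [-3.03, 3.03]. Speed limits (rad/s): [2.39, 2.39, 3.01, 3.14, 3.14, 3.14].

## Interface

Orientations are given as [roll, pitch, yaw] about the fixed x, y, z axes, in that order (R = Rz(yaw) Ry(pitch) Rx(roll)).
In Python, from station import status, optics, order, arm gives the robot as it stands. The module is installed in compiled form; this text tells all that it offers.
- The arm moves only by the shell command python3 -m jog 'ROWS' [FORCE]. ROWS is JSON, a list of rows, each a list of 3 entries, a list of its own where there are three numbers: the gripper command: -1 is shut, 1 is fully open, values between are in proportion, then the shift along the tool's x, y, z in mm, then the turn about the tool's z in rad. A call has 1 to 20 rows; each row is the pose to reach, as a shift and turn from the pose commanded when the call began, along the tool's axes at that moment; what a row does not reach only later rows make up. A row lasts 1/8 s, in which the tool goes at most 62.5 mm and 10.7 degrees, less where a joint would pass 70% of its speed; a pose out of reach is approached as far as the arm can. A call with a gripper value outside its range is refused whole. The fingers move at their own pace and stop on an object; FORCE is the grip in N (left out, the last holds). Time passes only in rows, so rows that repeat a pose let the fingers close. It gives the time, the measured TCP pose, the force, the opening and the grip force at its end, in the units of the state.
- status.get_state(): the state, without advancing time (a new reading comes with each control period).
- optics.grab_frame(name): name is "scene" or "top" or "wrist"; returns a dict with "color" (384x512x3 uint8, red, green, blue), "mtx" (3x3 intrinsics, pixels), "cam_to_world" (4x4, takes a point from camera to world coordinates). Camera axes: x right, y down, z forward; pixel columns grow to the right and rows downward; lengths in m; the calibration is good to about 2 mm. A picture is of the moment at which its call begins. There is no depth.
- order.job_done(): hands the job in; it is judged then, once.
The state is a dict: "t": time; "q": joint angles; "qd": joint speeds; "joint_efforts": joint torques, N m; "eef_pos": TCP position; "ee_rot": TCP orientation; "force": force on the tool from outside, world axes, zero at the start; "moment": the same for the moment, N m; "width": finger opening in m; "gripper_force": force on a finger pad.
Only numpy, scipy, OpenCV 4.12 (cv2) and the standard library are available. Lean on these libraries where they do the work, as an engineer would, in place of code of your own. Each camera call takes 0.05 s, during which the arm holds its last target. There are 200 camera calls.

## Task

Check the width of the spice jar with the wooden slide gauge: take the tall slim jar with the black screw lid and stand it upright on the gauge's bed, in the middle between the open jaws. Then slide the metal jaw by its knob until the jar is pinched against the sprung rubber pad and the pad has clearly been pushed in by a few millimetres or more. Let go and leave the jar standing in the closed gauge.

Things in the scene. Friction and masses are not known exactly. Their poses are not given: they have to be found in the camera images.
- jar_mid (a point): Slim glass spice jar with a black screw lid: upright cylinder, 41 mm diameter, 105 mm tall, 0.11 kg; the point is its centre, 52 mm above its foot, z along the jar. On the worktop near two bystanders with which it changes places: a jam jar (64 mm wide, 90 tall, white lid) and a salt shaker (44 mm wide, 90 tall, grey domed top).
- gauge: Slide gauge fixed to the worktop: light wooden bed 84 mm (x) by 300 mm (y, roughly across the robot's front), 14 mm thick. Origin: centre of its underside. +y (robot's left) points to the black sprung pad (60 mm wide, face at y = +100 mm, top 50 mm above the worktop) in front of a wooden housing (54 mm high). The aluminium sliding jaw faces it (60 mm wide, 50 mm high).
- knob_mid (a point): Centre of the grip of the sliding jaw's upright round black knob, 60 mm above the worktop: 22 mm diameter, rising from the jaw's carriage (30 mm above the worktop) to 84 mm. It lies on the gauge's centre line, 100 mm behind the jaw's face, and moves only along the gauge's y. It may be pinched or pushed. y axis as the gauge's.
- gauge_jaw (a joint): Sliding jaw, m: the gap between its face and the face of the unpressed pad; 0.12 is fully open, 0 shut; starts at 0.09 to 0.115. Its face lies at y = 0.100 minus this value in the gauge's frame. A steady drag of about 6 N holds it wherever it is left, also against the pad's spring.
- gauge_pad (a joint): Sprung pad, m: 0 when free, growing to 0.008 at its stop as it is pushed in towards the gauge's +y. Its spring takes 0.5 N per mm, so pushing the jaw takes about 6 N while it runs free, up to about 10 N as the pad is pressed in, and rises steeply at the stop.
Things that resemble listed ones, but are neither listed nor needed, are in the scene too. What is shaped like the part that bears jar_mid but pink or yellow is not meant.

How it is judged:
On the way:
1. the jar stands upright on the bed between the open jaws (angle between jar_mid's own z axis and vertical below 0.15 rad and z of jar_mid in the frame of gauge between 0.058 and 0.075 m and x of jar_mid in the frame of gauge between -0.025 and 0.025 m and y of jar_mid in the frame of gauge between -0.005 and 0.095 m and value of joint gauge_jaw above 0.06 m), for 0.2 s.
At the end, for the whole second after the job is handed in: The jar stands upright (within about 9 degrees) on the gauge's bed, within 25 mm of the bed's centre line and pinched between the jaws; the jaw is closed on it and at rest (joint gauge_jaw below 0.042), and the sprung pad is still pushed in by more than 1 mm (angle between jar_mid's own z axis and vertical below 0.15 rad and z of jar_mid in the frame of gauge between 0.058 and 0.075 m and x of jar_mid in the frame of gauge between -0.025 and 0.025 m and y of jar_mid in the frame of gauge between 0.07 and 0.095 m and value of joint gauge_jaw below 0.042 m and value of joint gauge_pad above 0.001 m and velocity of joint gauge_jaw between -0.005 and 0.005 m/s); the robot touches nothing.
It also fails if it takes over 51 s, if anything falls off the work surface, if the arm or the gripper's body presses on something with over 40 N, if the wrist force passes 120 N, or if a joint passes its speed limit or range.

## Working session

There is one attempt and no reset: what is moved stays moved. The work goes in short steps, Python scripts to look and compute and a shell command to move; the robot and the scene stay as the last step left them, time stands still between calls to the robot, and variables do not carry over. Pictures are saved under pics/ and viewed, at most 11 in all, crops included, and the job is handed in when it is done.

```bash
mkdir -p pics; cat > h.py <<'E'
import numpy as np, cv2
from station import status, optics, order, arm
def grab(n,f):
    d=optics.grab_frame(n); cv2.imwrite(f'pics/{f}.png',d['color'][:,:,::-1]); np.savez(f'{f}.npz',**{k:np.array(d[k]) for k in('color','mtx','cam_to_world')}); return d
def ray(d,u,v,z):
    T=np.array(d['cam_to_world']);r=T[:3,:3]@np.linalg.inv(d['mtx'])@[u,v,1];o=T[:3,3];return o+r*(z-o[2])/r[2]
E
python3 - <<'E'
from h import *
a=grab('scene','s1');b=grab('top','t1')
s=status.get_state();print(s,arm.tip_reach)
for d in(a,b):print(np.round(d['cam_to_world'],3).tolist(),np.round(d['mtx'],1).tolist())
E
```

```text
{'t': 0.1, 'q': array([ 1.40805404e+00,  3.59306041e-01,  1.11412116e-02, -2.48061161e-04,
       -1.22412952e+00, -2.88137324e-01]), 'qd': array([ 0.00069456, -0.00199807,  0.00175752,  0.00031936, -0.0011515 ,
        0.0004036 ]), 'joint_efforts': array([-1.98305199e-03, -5.84161627e+01,  2.93750256e+01,  7.01553494e+00,
        1.01956030e-02, -4.92726917e-05]), 'eef_pos': array([0.29397308, 0.60715156, 0.23972921]), 'ee_rot': array([ 3.14009011e+00, -2.02127136e-04, -4.50963921e-01]), 'force': array([ 0.2046253 , -1.72316805,  0.09579331]), 'moment': array([ 0.02552026, -0.01239263,  0.00603823]), 'gripper_force': 0.0, 'width': 0.08802697708207} 0.014
[[0.737, -0.496, 0.459, 0.057], [-0.675, -0.525, 0.517, -0.364], [-0.016, -0.691, -0.722, 0.705], [0.0, 0.0, 0.0, 1.0]] [[398.5, 0.0, 260.4], [0.0, 398.5, 193.0], [0.0, 0.0, 1.0]]
[[0.016, -0.994, 0.105, 0.389], [-1.0, -0.019, -0.021, 0.118], [0.023, -0.105, -0.994, 0.95], [0.0, 0.0, 0.0, 1.0]] [[399.9, 0.0, 257.8], [0.0, 399.9, 189.3], [0.0, 0.0, 1.0]]
```

View pics/s1.png

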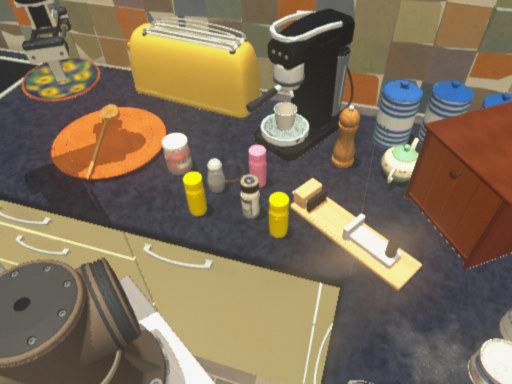

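View pics/t1.png

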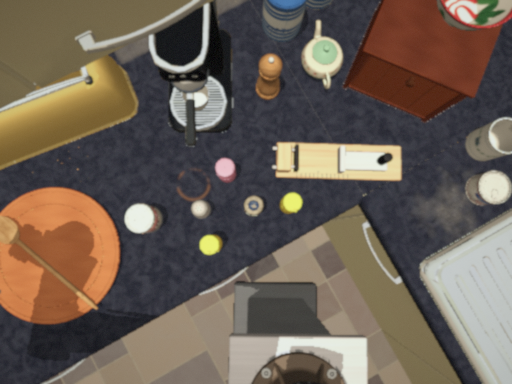

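The scene view shows the black-lidded jar at (250,197), with yellow ones at (196,194) and (279,215) and a pink one at (258,165). In the top view the jar is at (254,206), and the gauge runs from (275,143) to (402,180) with its knob at (386,158).

```bash
python3 - <<'E'
from h import *
b=dict(np.load('t1.npz'));a=dict(np.load('s1.npz'))
c=b['color'];hsv=cv2.cvtColor(c,cv2.COLOR_RGB2HSV)
m=cv2.inRange(hsv,(10,50,120),(28,190,255));m[:,:265]=0;m[:130]=0;m[188:]=0;m[:,410:]=0
p=np.argwhere(m)[:,::-1].astype(np.float32);r=cv2.minAreaRect(p);bx=cv2.boxPoints(r);print(r,len(p))
for q in bx:print(q,ray(b,*q,0.014).round(4))
for n,u,v,z in(('jar',254,206,.105),('knob',386,158,.084),('yel1',291,203,.1),('yel2',210,244,.1),('pink',225,169,.1),('salt',201,209,.09)):print(n,ray(b,u,v,z).round(4))
print('scene jar',ray(a,250,181,.105).round(4),'foot',ray(a,251,213,0).round(4))
k=cv2.resize(c[125:260,185:415],None,fx=3.4,fy=3.4,interpolation=2)[:,:,::-1];cv2.imwrite('pics/t1c.png',k)
E
```

```text
((338.42938232421875, 161.11729431152344), (126.15276336669922, 36.10332107543945), 1.7098139524459839) 3447
[274.84247 177.27888] [0.5174 0.0583 0.014 ]
[275.91968 141.19164] [0.6044 0.0567 0.014 ]
[402.0163 144.9557] [ 0.6017 -0.2467  0.014 ]
[400.9391  181.04295] [ 0.5142 -0.2422  0.014 ]
jar [0.4428 0.1075 0.105 ]
knob [ 0.5557 -0.1831  0.084 ]
yel1 [0.4509 0.0286 0.1   ]
yel2 [0.3615 0.1986 0.1   ]
pink [0.5215 0.171  0.1   ]
salt [0.4353 0.2209 0.09  ]
scene jar [0.4458 0.1075 0.105 ] foot [0.4449 0.1084 0.    ]
```

View pics/t1c.png

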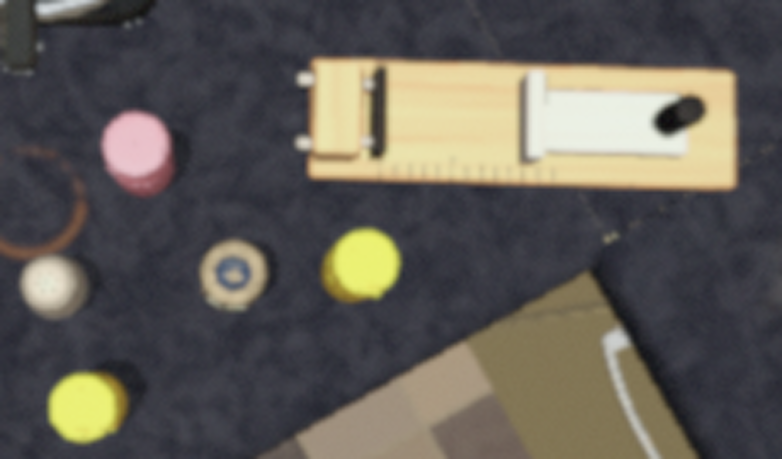

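The zoomed crop confirms the target jar at crop (234,273). The pad face is at crop x≈384, the jaw face at ≈524 and the knob at (680,113). Next I move above the jar with the fingers closing along world x.

```bash
python3 -m jog '[[1,[354,384,0],1.12],[1,[354,384,0],1.12],[1,[354,384,0],1.12],[1,[354,384,0],1.12],[1,[354,384,0],1.12],[1,[354,384,0],1.12],[1,[354,384,0],1.12],[1,[354,384,0],1.12],[1,[354,384,0],1.12],[1,[354,384,0],1.12],[1,[354,384,0],1.12],[1,[354,384,0],1.12]]' 15
python3 - <<'E'
from h import *
s=status.get_state();print(s['t'],s['eef_pos'],s['ee_rot'],s['q'],s['force'])
d=grab('wrist','w1');print(np.round(d['cam_to_world'],3).tolist())
E
```

```text
t: 1.6
eef_pos: [0.4452, 0.1085, 0.2405]
ee_rot: [3.141, -0.0, -1.57]
force: [-0.0, 0.1, -0.2]
width: 0.0874
gripper_force: 0.0
1.6 [0.44523595 0.10846293 0.24045275] [ 3.14137400e+00 -3.15548822e-05 -1.56967399e+00] [ 6.70696431e-01 -6.48887799e-03 -4.42693819e-01 -1.22421890e-04
 -1.13478242e+00 -6.69522390e-01] [-0.02929168  0.09157807 -0.23555716]
[[-1.0, -0.0, -0.002, 0.445], [-0.001, 0.951, 0.311, 0.024], [0.001, 0.311, -0.951, 0.386], [0.0, 0.0, 0.0, 1.0]]
```

View pics/w1.png

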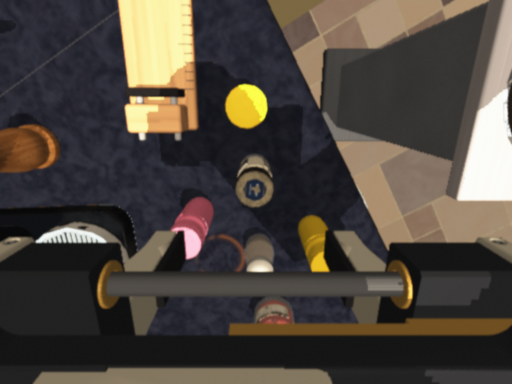

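In the wrist view the jar lid centre is at (255,188), and the gauge's pad end is visible at the upper left (black pad at y≈92).

```bash
python3 - <<'E'
from h import *
d=dict(np.load('w1.npz'))
print(ray(d,255,188,.105), 'lid edges',ray(d,236,188,.105),ray(d,274,188,.105))
print('pad face', ray(d,131,88,.05),ray(d,185,89,.05))
b=dict(np.load('t1.npz'))
print('padface',ray(b,185+384/3.4,125+110/3.4,.05),'jawface',ray(b,185+524/3.4,125+115/3.4,.05))
E
```

```text
[0.44357155 0.10898649 0.105     ] lid edges [0.46350231 0.10899188 0.105     ] [0.42363684 0.10898111 0.105     ]
pad face [0.58283979 0.00833087 0.05      ] [0.52226911 0.00933803 0.05      ]
padface [0.55954034 0.00818761 0.05      ] jawface [ 0.55805749 -0.08649441  0.05      ]
```

```bash
python3 -m jog '[[1,[0,2,60],0],[1,[0,2,120],0],[1,[0,2,150],0],[1,[0,2,167],0],[1,[0,2,167],0],[1,[0,2,167],0],[-1,[0,2,167],0],[-1,[0,2,167],0],[-1,[0,2,167],0],[-1,[0,2,167],0],[-1,[0,2,167],0],[-1,[0,2,167],0]]' 20
```

```text
t: 3.15
eef_pos: [0.4435, 0.1077, 0.0736]
ee_rot: [-3.141, 0.0, -1.571]
force: [0.3, -1.0, 1.3]
width: 0.0406
gripper_force: 19.9
```

```bash
python3 -m jog '[[-1,[0,0,-30],0],[-1,[0,0,-80],0],[-1,[0,0,-130],0],[-1,[0,0,-140],0],[-1,[50,-38,-140],0],[-1,[100,-76,-140],0],[-1,[148,-114,-140],0],[-1,[148,-114,-140],0],[-1,[148,-114,-140],0],[-1,[148,-114,-140],0],[-1,[148,-114,-140],0]]'
python3 - <<'E'
from h import *
s=status.get_state();print(s['eef_pos'],s['width'])
d=grab('wrist','w2');e=grab('top','t2');f=grab('scene','s2')
cv2.imwrite('pics/m2.png',np.hstack([d['color'],cv2.resize(f['color'][100:292,200:456],(512,384))])[:, :, ::-1][:, ::1][:384,:][:, :].copy()[::1] if 0 else cv2.resize(np.hstack([d['color'],cv2.resize(f['color'][100:292,200:456],(512,384))]),(800,300))[:,:,::-1])
E
```

```text
t: 4.53
eef_pos: [0.5571, -0.0393, 0.2138]
ee_rot: [-3.141, 0.0, -1.569]
force: [0.4, 0.2, -1.3]
width: 0.0405
gripper_force: 19.9
[ 0.55706242 -0.03934144  0.21379172] 0.04053654187577689
```

View pics/m2.png

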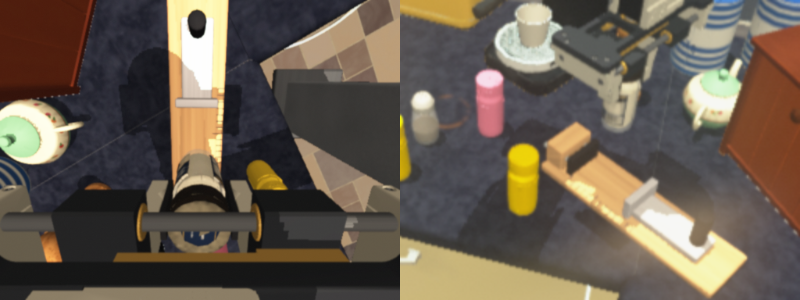

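The jar is held upright over the gauge. In wrist pixels the knob is at about (252,25), the jaw's front edge at row ~135 and the bed edges at columns ~215 and ~288. I'll measure these.

```bash
python3 - <<'E'
from h import *
d=dict(np.load('w2.npz'));c=d['color'];g=cv2.cvtColor(c,cv2.COLOR_RGB2GRAY).astype(int)
hsv=cv2.cvtColor(c,cv2.COLOR_RGB2HSV)
for r in(70,110,165):
    w=np.where(cv2.inRange(hsv,(8,40,90),(30,200,255))[r,195:310])[0]+195
    print(r,w.min(),w.max(),ray(d,w.min(),r,.014).round(4),ray(d,w.max(),r,.014).round(4))
dk=g[0:60,230:275]<60;y,x=np.where(dk);print('knob',x.min()+230,x.max()+230,y.min(),y.max())
print('knobtop',ray(d,(x.min()+x.max())/2+230,y.min()+10,.084).round(4))
print('jawcols',g[115:150,255].tolist()); print([ray(d,255,r,.05).round(4).tolist() for r in(130,135,138)])
w=np.where(g[131,200:310]>100)[0]+200;print(w.min(),w.max())
E
```

```text
70 215 289 [ 0.6008 -0.159   0.014 ] [ 0.5169 -0.1591  0.014 ]
110 217 287 [ 0.6003 -0.1156  0.014 ] [ 0.5176 -0.1157  0.014 ]
165 218 284 [ 0.6018 -0.0494  0.014 ] [ 0.5189 -0.0495  0.014 ]
knob 241 262 14 47
knobtop [ 0.5588 -0.1884  0.084 ]
jawcols [205, 205, 205, 205, 204, 204, 204, 203, 202, 193, 165, 146, 174, 201, 210, 208, 206, 204, 202, 200, 196, 182, 165, 168, 178, 180, 180, 181, 180, 180, 180, 181, 181, 181, 181]
[[0.5555, -0.0958, 0.05], [0.5555, -0.0904, 0.05], [0.5555, -0.0872, 0.05]]
218 286
```

```bash
python3 - <<'E'
from h import *
c=np.load('w2.npz')['color'][0:260,170:350];cv2.imwrite('pics/w2c.png',cv2.resize(c,None,fx=2.3,fy=2.3)[:,:,::-1])
E
```

```text
(no output)
```

View pics/w2c.png

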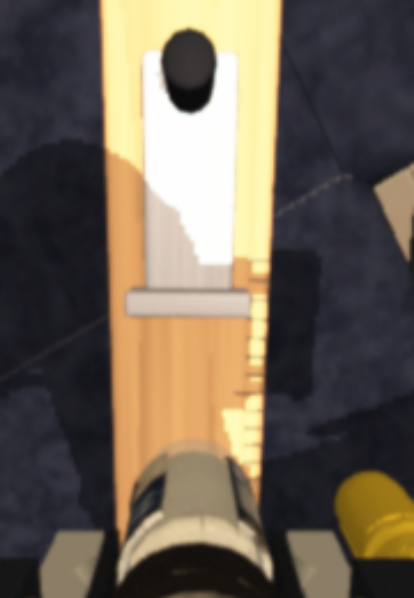

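```bash
python3 -m jog '[[-1,[0,-3,50],0],[-1,[0,-3,90],0],[-1,[0,-3,110],0],[-1,[0,-3,118],0],[-1,[0,-3,123],0],[-1,[0,-3,126],0],[-1,[0,-3,126],0],[-1,[0,-3,126],0]]'
python3 - <<'E'
from h import *
grab('scene','s3');grab('top','t3')
cv2.imwrite('pics/s3c.png',cv2.resize(cv2.imread('pics/s3.png')[130:300,240:440],None,fx=3,fy=3))
E
```

```text
t: 5.68
eef_pos: [0.5607, -0.0403, 0.0881]
ee_rot: [-3.141, 0.0, -1.571]
force: [0.2, -0.4, -0.3]
width: 0.0405
gripper_force: 19.9
```

View pics/s3c.png

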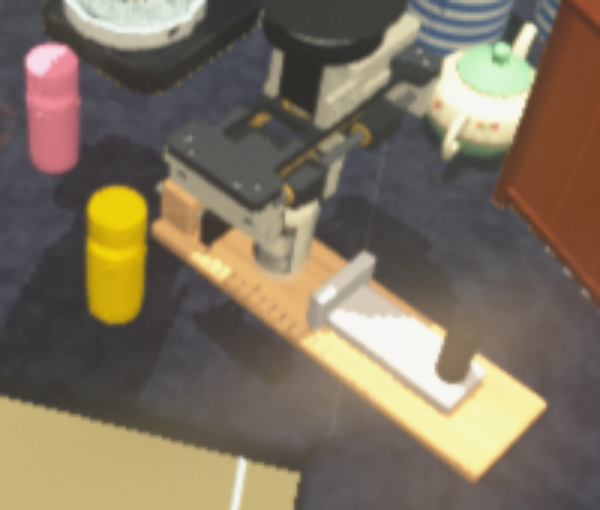

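The jar is upright on the bed between the pad and the jaw, and the force suggests its foot is just in contact. I'll release it and rise.

```bash
python3 -m jog '[[-1,[0,0,0.5],0],[0.2,[0,0,0.5],0],[1,[0,0,0.5],0],[1,[0,0,0.5],0],[1,[0,0,0.5],0],[1,[0,0,0.5],0],[1,[0,0,-30],0],[1,[0,0,-80],0],[1,[0,0,-120],0],[1,[50,1,-120],0],[1,[100,1,-120],0],[1,[148,1,-120],0],[1,[148,1,-120],0],[1,[148,1,-120],0],[1,[148,1,-120],0]]'
python3 - <<'E'
from h import *
grab('scene','s4');grab('top','t4');grab('wrist','w4')
A=cv2.resize(cv2.imread('pics/s4.png')[130:300,240:440],(400,340));B=cv2.resize(cv2.imread('pics/t4.png')[100:236,250:410],(400,340))
cv2.imwrite('pics/m4.png',np.hstack([A,B]))
E
```

```text
t: 7.65
eef_pos: [0.5595, -0.1875, 0.2076]
ee_rot: [-3.141, 0.0, -1.57]
force: [0.2, -0.9, 0.1]
width: 0.0876
gripper_force: 0.0
```

View pics/m4.png

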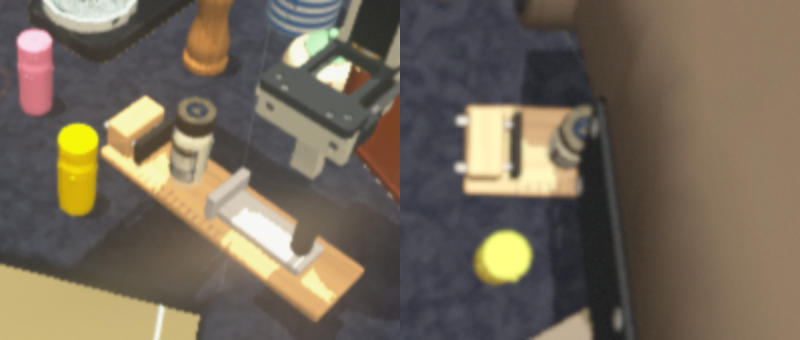

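The jar stands upright on the bed, and the gripper is over the knob. I'll descend and pinch it.

```bash
python3 -m jog '[[1,[0,0,60],0],[1,[0,0,110],0],[1,[0,0,135],0],[1,[0,0,147],0],[1,[0,0,147],0],[1,[0,0,147],0],[-1,[0,0,147],0],[-1,[0,0,147],0],[-1,[0,0,147],0],[-1,[0,0,147],0],[-1,[0,0,147],0],[-1,[0,0,147],0],[-1,[0,0,147],0]]' 40
```

```text
t: 9.43
eef_pos: [0.5594, -0.1883, 0.0605]
ee_rot: [3.141, -0.0, -1.571]
force: [-0.7, -0.4, 0.4]
width: 0.0231
gripper_force: 0.0
```

```bash
python3 -m jog '[[-1,[0,0,0],0],[-1,[0,0,0],0],[-1,[0,0,0],0],[-1,[-3,0,0],0],[-1,[-8,0,0],0],[-1,[-13,0,0],0],[-1,[-18,0,0],0],[-1,[-23,0,0],0],[-1,[-28,0,0],0],[-1,[-33,0,0],0],[-1,[-38,0,0],0],[-1,[-42,0,0],0],[-1,[-46,0,0],0],[-1,[-50,0,0],0],[-1,[-50,0,0],0],[-1,[-50,0,0],0]]' 40
python3 - <<'E'
from h import *
grab('scene','s5')
A=cv2.resize(cv2.imread('pics/s5.png')[130:300,240:440],(600,510));cv2.imwrite('pics/s5c.png',A)
E
```

```text
t: 11.42
eef_pos: [0.5602, -0.1386, 0.0605]
ee_rot: [-3.14, -0.0, -1.571]
force: [5.7, -3.3, -5.8]
width: 0.0213
gripper_force: 40.0
```

View pics/s5c.png

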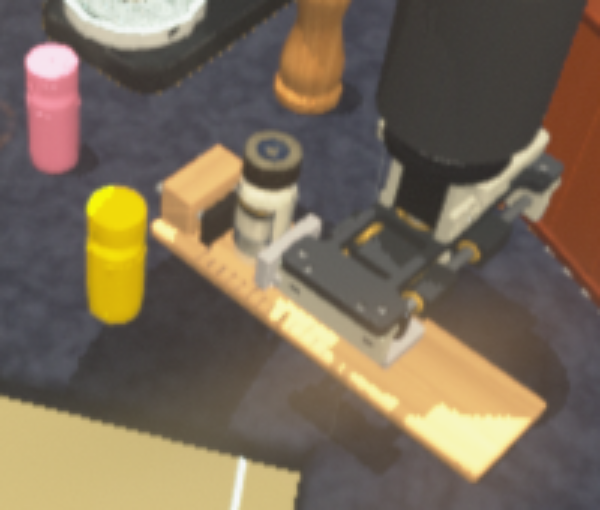

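The jaw is touching the jar, which is upright and close to the pad. I'll push on in small steps and watch the force.

```bash
python3 -m jog '[[-1,[-2,0,0],0],[-1,[-3,0,0],0],[-1,[-4,0,0],0],[-1,[-5,0,0],0],[-1,[-6,0,0],0]]'; python3 -m jog '[[-1,[-1,0,0],0],[-1,[-2,0,0],0],[-1,[-2,0,0],0]]';python3 -m jog '[[-1,[-1,0,0],0],[-1,[-2,0,0],0],[-1,[-2,0,0],0]]'
```

```text
t: 12.1
eef_pos: [0.5602, -0.1332, 0.0606]
ee_rot: [-3.14, -0.001, -1.571]
force: [5.2, -7.3, -6.7]
width: 0.021
gripper_force: 40.0
t: 12.48
eef_pos: [0.5603, -0.1312, 0.0605]
ee_rot: [-3.14, -0.001, -1.571]
force: [5.3, -7.2, -5.9]
width: 0.0213
gripper_force: 40.0
t: 12.85
eef_pos: [0.5603, -0.1294, 0.0606]
ee_rot: [-3.14, -0.001, -1.571]
force: [6.1, -8.4, -7.1]
width: 0.0212
gripper_force: 40.0
```

```bash
for i in 1; do python3 -m jog '[[-1,[-1,0,0],0],[-1,[-2,0,0],0],[-1,[-2,0,0],0]]';python3 -m jog '[[-1,[-1,0,0],0],[-1,[-1.5,0,0],0],[-1,[-1.5,0,0],0]]'; done
python3 - <<'E'
from h import *
grab('scene','s6');grab('wrist','w6')
A=cv2.resize(cv2.imread('pics/s6.png')[170:240,280:360],(480,420),interpolation=2);B=cv2.resize(cv2.imread('pics/s4.png')[170:240,280:360],(320,420),interpolation=2)
cv2.imwrite('pics/s6c.png',np.hstack([A,B]))
E
```

```text
t: 13.22
eef_pos: [0.5603, -0.1275, 0.0605]
ee_rot: [-3.14, -0.001, -1.571]
force: [6.4, -9.3, -7.2]
width: 0.0214
gripper_force: 40.0
t: 13.6
eef_pos: [0.5603, -0.1262, 0.0606]
ee_rot: [-3.14, -0.002, -1.571]
force: [6.8, -11.2, -7.2]
width: 0.0218
gripper_force: 40.0
```

View pics/s6c.png

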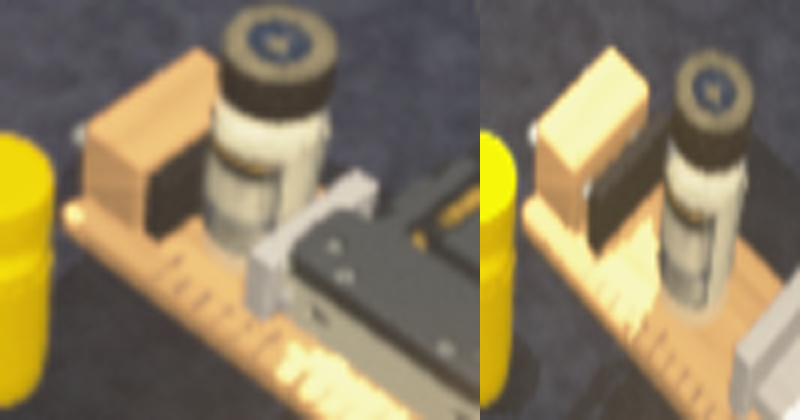

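The jar is pinched upright. The pad has moved back flush with the housing, and the force rose by about 4 N, so it is pushed in by roughly 7 mm. I'll release and retreat.

```bash
python3 -m jog '[[0,[0,0,0],0],[1,[0,0,0],0],[1,[0,0,0],0],[1,[0,0,0],0],[1,[0,0,0],0],[1,[0,0,-30],0],[1,[0,0,-80],0],[1,[10,0,-130],0],[1,[40,0,-150],0],[1,[40,0,-150],0],[1,[40,0,-150],0],[1,[40,0,-150],0]]'
python3 - <<'E'
from h import *
grab('scene','s7');d=grab('wrist','w7');print(d['cam_to_world'])
A=cv2.resize(cv2.imread('pics/s7.png')[150:270,270:430],(533,400),interpolation=2)
B=cv2.resize(cv2.imread('pics/w7.png'),(267,200))
A=np.hstack([A,np.vstack([B,B*0])]);cv2.imwrite('pics/s7c.png',A)
E
```

```text
t: 15.2
eef_pos: [0.5589, -0.1643, 0.2094]
ee_rot: [3.14, 0.0, -1.57]
force: [1.0, 0.1, -0.1]
width: 0.0877
gripper_force: 0.0
[[-9.99995315e-01  8.82095200e-04 -2.93125363e-03  5.58562874e-01]
 [-7.22433414e-05  9.50514008e-01  3.10681695e-01 -2.48942017e-01]
 [ 3.06024847e-03  3.10680451e-01 -9.50509491e-01  3.54615420e-01]
 [ 0.00000000e+00  0.00000000e+00  0.00000000e+00  1.00000000e+00]]
```

View pics/s7c.png

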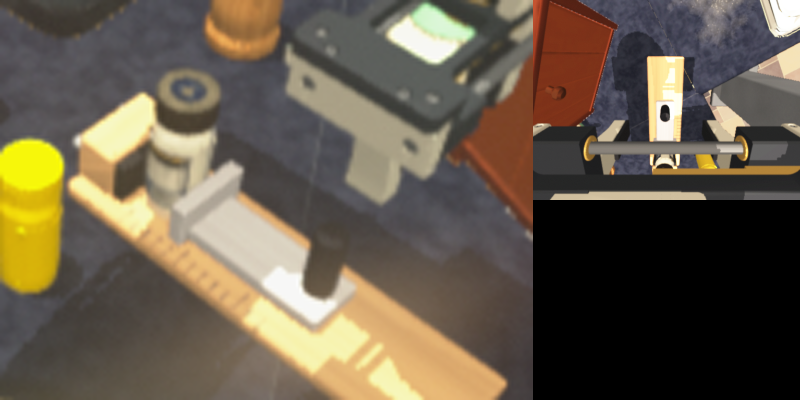

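The jar stands upright, pinched between the jaw and the pressed-in pad, and the gripper is clear of everything.

```bash
python3 -c "
from station import order
print(order.job_done())"
```

```text
the job is handed in; nothing more can be done
None
```

The spice jar is standing upright in the closed gauge, pinched against the pad, which I estimate is pushed in by about 7 mm; the gripper is clear, and the job was handed in after about 15 s of robot time (no verdict came back).

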